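# Start the clamp screw of the shaft fixture

### The job

The brass screw of the blue bridge clamp is sitting unstarted on its thread. Take hold of the black crank knob, turn the crank backward (anticlockwise from above) until the screw rises and then drops into its thread, then turn it forward (clockwise) one full turn from there, and finish while still holding the knob, with the screw started. Leave the shaft in its vee and the things around undisturbed.

Things in the scene. Friction and masses are not known exactly. Their poses are not given: they have to be found in the camera images.
- clamp: blue steel bridge clamp fixed to the bench: base plate 150 (x) x 136 (y) x 14 mm, two posts carrying a blue bridge 50 x 134 mm, top 120 mm above the bench, with a dark round boss 52 mm across, top 141 mm. Origin: centre of the underside, on the bench; the screw axis is its z axis. Mind the tall projector at the left (y above 0.19 m); its readout box hangs over the bench beyond x = 0.62, 0.69 m up
- crank_axis (a point): point on the vertical screw and crank axis, 190 mm above the bench: the centre of the circle of the knob's middle; the crank stays at one height. The screw's head stands here, 22 mm across, its edge 54 mm from the middle of the knob
- knob: upright black cylindrical knob with a red band, 21 mm diameter, 44 mm tall, on the end of the steel crank arm, 65 mm from the screw axis. Origin: its centre, 190 mm above the bench; the steel below it ends 156 mm above the bench. It spins freely on its pin, so a fixed wrist can lead it round the level circle about crank_axis; turning takes about 1 N at the knob
- screw (a joint): m the screw has sunk, by its own weight, through the crank hub (one turn = 0.010). Unstarted: 0.001 to 0.006. Turned back it rises to about 0, at an unknown angle 0.9 to 3.5 rad from the start, and drops at once to about 0.010: thread found. One turn forward makes about 0.020. It jams if turned forward before the drop, or back over 1 rad past it
- screw_top (a point): centre of the top of the screw's brass hexagon head (19 mm across flats, red neck under it), above the crank hub; it turns with the crank; 192 mm above the bench when joint screw is 0, and lower by its value
- shaft_mid (a point): middle of the loose grey stepped shaft, 74 mm long, 20 mm diameter, lying in the steel vee cradle under the bridge, about 45 mm above the bench: leave it there
- bottle: amber reagent bottle with black cap, 60 mm diameter, 132 mm tall, standing to the right; origin at its underside: leave alone
- redvial: white vial with red cap, 22 mm diameter, 53 mm tall, to the right; origin at its underside: leave alone
- weight: brass check weight, 30 mm diameter, 50 mm tall, to the left; origin at its underside: leave alone
- vial: white vial with blue cap, 22 mm diameter, 53 mm tall, to the left; origin at its underside: leave alone

How it is judged:
On the way, in this order (a step that is already met when the one before it is completed fails the run):
1. the crank, with the knob held, has been turned backward until the screw stands at the top of its thread (less than 0.9 mm down) (value of joint screw below 0.0009 m and contact force between the fingers and knob above 0.3 N), for 0.05 s.
2. the screw has dropped into its thread (about 10 mm down) (value of joint screw between 0.0079 and 0.012 m), for 0.05 s.
3. the screw has been turned forward one turn, a quarter turn more or less (17.5 to 22.5 mm down), with the knob held (value of joint screw between 0.0175 and 0.0225 m and contact force between the fingers and knob above 0.5 N), for 0.1 s.
At the end, for the whole second after the job is handed in: the screw is started by one turn from the drop, a quarter turn more or less (17.5 to 22.5 mm down), and at rest; the fingers still hold the knob (more than 0.5 N); the shaft lies in its vee within 20 mm of where it was (all of step 3 and velocity of joint screw between -0.003 and 0.003 m/s and z of shaft_mid in the frame of clamp above 0.035 m and distance of shaft_mid from where it was at the start of the episode below 0.02 m); the arm keeps its last pose, push and grip.
It fails at once if the shaft was displaced by more than 20 mm (distance of shaft_mid from where it was at the start of the episode above 0.02 m).
It fails at once if the bottle, weight or either vial was moved by more than 25 mm (distance of any of bottle, redvial, weight, vial from where it was at the start of the episode above 0.025 m).
It also fails if it takes over 64 s, if anything falls off the work surface, if the arm or the gripper's body presses on something with over 40 N, if the wrist force passes 120 N, or if a joint passes its speed limit or range.

### The arm

A 6-joint arm with a two-finger parallel gripper is mounted at the origin on a cart in front of the work surface, level with it; the furniture and walls round the work are solid. World frame = base frame: x ahead of the robot, y to its left, z up, the work surface at z = 0. Lengths are in m, angles in rad, forces in N, time in s.
With the tool pointing down it reaches from about 0.275 to 0.825 m from the base axis. Payload 4.9 kg.
Tool frame: the origin (TCP) lies midway between the tips of the shut fingers; the grasp point (between the pads) lies 19 mm behind it (grip_point_offset is the distance from the TCP to the grasp point, in m); z points along the fingers, y is the line along which they close (so a half turn about z gives the same grasp; the last joint's range is limited). The gripper opens to 85 mm and grips with 20 to 120 N. Pads are 22 mm wide; open, the fingers measure 114 mm over their backs; the gripper's body (76 mm by 85 mm) begins 54 mm behind the grasp point. The pads swing forward as they close: fully open they stand 13 mm farther back than shut.
Start: joints at [-1.384, 0.326, -0.193, 1.052, 0, 1.437], TCP at [0.173, -0.522, 0.231] pointing down, gripper open.
Joint ranges: [-2.65, 2.65], [-0.97, 1.79], [-1.3, 1.35], [-1.93, 2.1], [-1.47, 1.37], [-3.14, 3.14]. Speed limits (rad/s): [2.57, 2.57, 3.14, 3.14, 3.14, 3.14].

### API

Orientations are given as a rotation vector (axis times angle).
In Python, from cell import * gives the robot as it stands. Calls block until the motion is done:
- movep(position, orientation): joint-space move of the TCP to a pose.
- move_l(position, velocity=0.15, rot=None, until_force=None): straight line of the TCP; rot=None keeps the orientation; velocity is the mean speed in m/s. With until_force (N) it stops when the force on the tool has changed by that much, and returns True; else False.
- set_joints(angles): joint-space move.
- let_go() and grab(newtons=None): open the fingers fully, or close them until they stop; newtons is the grip in N (None keeps the last).
- sleep(seconds).
- ik(position, orientation): joint angles nearest the present ones, or None.
- get_state(): the state.
- grab_frame(name): name is "scene" or "top"; returns a dict with "img" (480x640x3 uint8, red, green, blue), "fx", "fy", "cx", "cy" (pixels), "cam_to_world" (4x4, takes a point from camera to world coordinates). Camera axes: x right, y down, z forward; pixel columns grow to the right and rows downward; lengths in m; the calibration is good to about 2 mm. A picture is of the moment at which its call begins. There is no depth.
A pose or a line that the arm cannot do raises MotionError and nothing moves.
- sign_off(): hands the job in; it is judged then, once.
Trained networks look in the newest picture that a camera, given by its name, has taken for a name from the list of things; names that differ only in an ending like _2 or _b are one class to them, and where a whole thing is asked for, a point or a joint stands for the part that bears it (a point fixed in the world has none). Each returns a list of dicts, best first, with "score" (0 to 1); they miss things now and then, are a little off and sometimes report something else, mostly with a low value. They report only what shows in the picture. A call takes as long as a camera call.
- spot_in(camera, name): "centre" ([column, row] in pixels, amid what is visible of it).
- silhouettes(camera, name): "mask" (480x640 bool, what is visible of it) and "centre" ([column, row] in pixels, amid what is visible of it).
- tip_of(camera, name): "centre" ([column, row] in pixels: a listed point, or the origin of a listed thing).
The state is a dict: "clock": time; "q": joint angles; "joint_velocities": joint speeds; "tau": joint torques, N m; "position": TCP position; "eef_rot": TCP orientation; "contact_force": force on the tool from outside, world axes, zero at the start; "wrist_torque": the same for the moment, N m; "finger_gap": opening from 0.0 (shut) to 1.0 (fully open); "grasp_force": force on a finger pad.
Only numpy, scipy, OpenCV 4.12 (cv2) and the standard library are available. Lean on these libraries where they do the work, as an engineer would, in place of code of your own. Each camera call takes 0.05 s, during which the arm holds its last target. There are 200 camera calls.

## Working session

There is one attempt and no reset: what is moved stays moved. The work goes in short steps, each a Python script; the robot and the scene stay as the last script left them, time stands still between calls to the robot, and variables do not carry over. Pictures are saved under pics/ and viewed, at most 10 in all, crops included, and the job is handed in when it is done.

```bash
mkdir -p pics; cat > h.py <<'E'
from cell import *
import numpy as np, cv2
def ray(f,px):
    T=np.array(f["cam_to_world"]); d=np.array([(px[0]-f["cx"])/f["fx"],(px[1]-f["cy"])/f["fy"],1.0])
    return T[:3,3],T[:3,:3]@d
def at_z(f,px,z):
    o,d=ray(f,px); return o+d*(z-o[2])/d[2]
def tri(rs):
    A=0;b=0
    for o,d in rs:
        d=d/np.linalg.norm(d);P=np.eye(3)-np.outer(d,d);A=A+P;b=b+P@o
    return np.linalg.solve(A,b)
E
python3 - <<'E'
from h import *
F={}
for c in("scene","top"):
    F[c]=grab_frame(c); cv2.imwrite(f"pics/{c}0.png",F[c]["img"][:,:,::-1])
    print(c,np.round(np.array(F[c]["cam_to_world"]),3).tolist(),F[c]["fx"])
H=dict(clamp=0,crank_axis=.19,knob=.19,screw_top=.188,shaft_mid=.045,bottle=0,redvial=0,weight=0,vial=0)
for n,z in H.items():
    rs=[]
    for c in F:
        r=tip_of(c,n)
        if r: print(n,c,round(r[0]["score"],2),np.round(r[0]["centre"],1),np.round(at_z(F[c],r[0]["centre"],z),4)); rs.append(ray(F[c],r[0]["centre"]))
    if len(rs)==2: print("   tri",np.round(tri(rs),4))
s=get_state();print(s["clock"],s["eef_rot"],s["contact_force"],s["finger_gap"])
E
```

```text
scene [[-0.732, -0.42, 0.537, -0.119], [-0.681, 0.435, -0.589, 0.502], [0.013, -0.796, -0.605, 0.806], [0.0, 0.0, 0.0, 1.0]] 504.77587320062264
top [[0.014, -0.987, 0.162, 0.337], [-0.999, -0.019, -0.03, -0.141], [0.033, -0.161, -0.986, 1.207], [0.0, 0.0, 0.0, 1.0]] 502.77582355026607
clamp scene 0.91 [292.4 303.3] [ 0.4911 -0.0969  0.    ]
clamp top 0.58 [289.6 259.4] [ 0.4894 -0.0903  0.    ]
   tri [ 0.4875 -0.0914  0.0063]
crank_axis scene 0.75 [291.4 242.4] [ 0.4767 -0.0827  0.19  ]
crank_axis top 0.84 [286.1 247.1] [ 0.4905 -0.0904  0.19  ]
   tri [ 0.4899 -0.0917  0.179 ]
knob scene 0.49 [265.7 249.4] [ 0.4971 -0.03    0.19  ]
screw_top scene 0.57 [292.1 237.8] [ 0.489  -0.0971  0.188 ]
screw_top top 0.57 [289.2 245.9] [ 0.4934 -0.0966  0.188 ]
   tri [ 0.4922 -0.0977  0.1864]
shaft_mid scene 0.7 [289.2 292.2] [ 0.4876 -0.084   0.045 ]
shaft_mid top 0.36 [288.5 257.2] [ 0.4888 -0.0895  0.045 ]
   tri [ 0.4905 -0.0885  0.0401]
bottle scene 0.53 [202.6 377.1] [0.4701 0.1751 0.    ]
bottle top 0.86 [433.5 248.8] [ 0.5219 -0.4409  0.    ]
   tri [ 0.6261 -0.2216 -0.2581]
redvial top 0.63 [429.3 280.3] [ 0.4446 -0.429   0.    ]
weight scene 0.67 [201.7 376.8] [0.472  0.1759 0.    ]
weight top 0.7 [177.3 266.7] [0.467  0.1773 0.    ]
   tri [0.4675 0.177  0.0046]
vial scene 0.58 [167.7 347.2] [0.5855 0.1778 0.    ]
vial top 0.67 [178.9 219.9] [0.5812 0.1804 0.    ]
   tri [0.5806 0.1795 0.005 ]
1.0 [-3.10122646e+00 -5.01648188e-01  4.30301719e-05] [ 0.17381317 -0.72057348 -0.74012617] 0.9988791195865441
```

```bash
python3 -c "
import cv2
for c,x,y in(('scene',190,150),('top',200,160)):
    i=cv2.imread(f'pics/{c}0.png'); cv2.imwrite(f'pics/{c}0c.png',cv2.resize(i[y:y+180,x:x+240],None,fx=3.3,fy=3.3,interpolation=cv2.INTER_CUBIC))
"
```

```text
(no output)
```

View pics/scene0c.png

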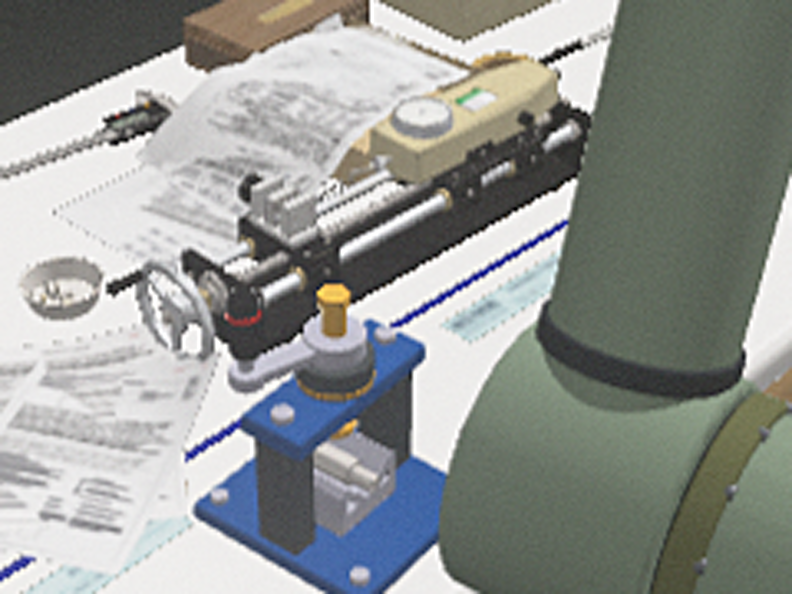

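View pics/top0c.png

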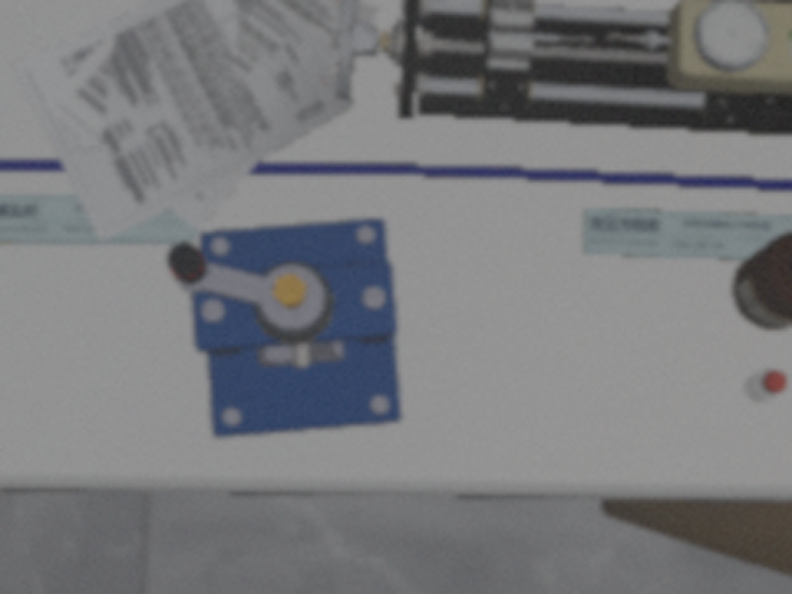

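View pics/scene0.png

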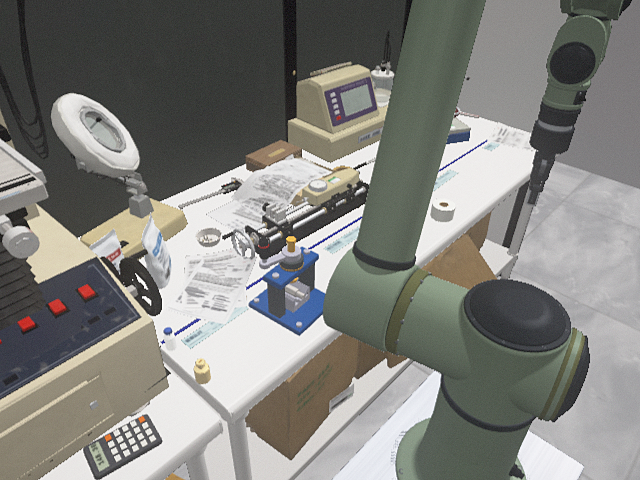

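The scene crop shows the crank arm pointing left, with the knob near pixel (263,242) and the brass head near (291,238). The top crop shows the knob top near (257,239) and the head near (288,248). The shaft is lying in its vee. I'll refine these positions from masks.

```bash
python3 - <<'E'
from h import *
F={c:grab_frame(c) for c in("scene","top")}
for c in F:
    hsv=cv2.cvtColor(F[c]["img"],cv2.COLOR_RGB2HSV).astype(int)
    m=(hsv[...,0]>15)&(hsv[...,0]<28)&(hsv[...,1]>130)
    u,v=(291,240) if c=="scene" else (288,248)
    w=np.zeros_like(m);w[v-14:v+14,u-14:u+14]=1
    r,k=np.nonzero(m&w); print(c,"yellow n",len(r),"cols",k.min(),k.max(),"rows",r.min(),r.max(),"mean",k.mean(),r.mean())
    print([(y,int((m&w)[y].sum())) for y in range(r.min(),r.max()+1)])
    if c=="top": print(" head at",at_z(F[c],[k.mean(),r.mean()],.187))
    for n in("knob","screw_top"):
        for s in silhouettes(c,n)[:1]:
            y,x=np.nonzero(s["mask"]);print(c,n,round(s["score"],2),len(x),x.min(),x.max(),y.min(),y.max(),x.mean(),y.mean())
px_s=[263.3,242.5];px_t=[256.8,239.5]
print("knob scene",at_z(F["scene"],px_s,.19),"top(z.212)",at_z(F["top"],px_t,.205),"tri",tri([ray(F["scene"],px_s),ray(F["top"],px_t)]))
E
```

```text
scene yellow n 99 cols 286 295 rows 236 251 mean 290.92929292929296 242.5151515151515
[(236, 6), (237, 8), (238, 10), (239, 10), (240, 9), (241, 10), (242, 3), (243, 4), (244, 5), (245, 4), (246, 5), (247, 5), (248, 3), (249, 5), (250, 7), (251, 5)]
scene knob 0.6 229 257 269 237 258 263.117903930131 247.1877729257642
scene screw_top 0.51 171 286 297 236 282 291.2690058479532 249.1812865497076Traceback (most recent call last):
  File "<stdin>", line 8, in <module>
    return umr_minimum(a, axis, None, out, keepdims, initial, where)
ValueError: zero-size array to reduction operation minimum which has no identity
```

```bash
python3 - <<'E'
from h import *
F={c:grab_frame(c) for c in("scene","top")}
f=F["top"];hsv=cv2.cvtColor(f["img"],cv2.COLOR_RGB2HSV).astype(int)
def blob(m,u,v,r=14):
    w=np.zeros_like(m);w[v-r:v+r,u-r:u+r]=1
    y,x=np.nonzero(m&w);return len(x),x.mean(),y.mean(),x.min(),x.max(),y.min(),y.max()
b=blob((hsv[...,0]>12)&(hsv[...,0]<32)&(hsv[...,1]>80),288,248);print("head top",b,at_z(f,b[1:3],.187))
b=blob(hsv[...,2]<60,257,240,10);print("knob top",b,at_z(f,b[1:3],.2))
s=F["scene"];i=cv2.cvtColor(s["img"],cv2.COLOR_RGB2HSV).astype(int)
b2=blob((i[...,2]<75),263,246,12);print("knob scene",b2)
print("knob tri",tri([ray(f,b[1:3]),ray(s,b2[1:3])]),at_z(s,b2[1:3],.19))
print("head scene",at_z(s,[291,238.5],.187),tri([ray(f,[287.9,247.9]),ray(s,[291,238.5])]))
W=np.linalg.inv(np.array(s["cam_to_world"]))
for p in([.492,-.093,.188],[.492,-.093,.178],[.50,-.03,.212],[.50,-.03,.168]):
    c=W@np.r_[p,1];print(p,s["fx"]*c[0]/c[2]+s["cx"],s["fy"]*c[1]/c[2]+s["cy"])
E
```

```text
head top (64, np.float64(287.265625), np.float64(247.59375), np.int64(283), np.int64(291), np.int64(243), np.int64(252)) [ 0.49000978 -0.09268015  0.187     ]
knob top (55, np.float64(256.0181818181818), np.float64(238.92727272727274), np.int64(252), np.int64(260), np.int64(235), np.int64(243)) [ 0.50459227 -0.0297368   0.2       ]
knob scene (297, np.float64(265.2087542087542), np.float64(246.67676767676767), np.int64(255), np.int64(274), np.int64(234), np.int64(257))
knob tri [ 0.50341921 -0.03093442  0.19376081] [ 0.50453904 -0.03555321  0.19      ]
head scene [ 0.48982794 -0.09468132  0.187     ] [ 0.48926496 -0.09405564  0.18762234]
[0.492, -0.093, 0.188] 289.68460764842774 238.02723960185062
[0.492, -0.093, 0.178] 289.757758371778 241.88978494921847
[0.5, -0.03, 0.212] 264.2083720985057 240.0016988175242
[0.5, -0.03, 0.168] 265.19577451393224 257.3866626937395
```

```bash
cat >> h.py <<'E'
from scipy.spatial.transform import Rotation as R
AX=np.array([.490,-.0935]); A0=1.354
def rv(th,flip=1):
    y=flip*np.array([-np.sin(th),np.cos(th),0]);z=np.array([0,0,-1.]);x=np.cross(y,z)
    return R.from_matrix(np.c_[x,y,z]).as_rotvec()
E
python3 - <<'E'
from h import *
s=get_state();k=AX+.065*np.array([np.cos(A0),np.sin(A0)])
for fl in(1,-1):
    q=ik([*k,.26],rv(A0,fl));print(fl,None if q is None else np.round(q,2))
fl=min((1,-1),key=lambda f:9 if ik([*k,.26],rv(A0,f)) is None else abs(ik([*k,.26],rv(A0,f))[5]))
print(fl)
p=s["position"];movep([p[0],p[1],.36],s["eef_rot"]); movep([*k,.36],rv(A0,fl)); move_l([*k,.26],.15)
s=get_state();print(s["clock"],np.round(s["q"],2),s["position"],s["contact_force"],s["wrist_torque"])
for c in("scene","top"):
    f=grab_frame(c);i=f["img"][:,:,::-1]; cv2.imwrite(f"pics/{c}1.png",cv2.resize(i[180:300,210:370],None,fx=5,fy=5,interpolation=cv2.INTER_CUBIC) if c=="scene" else cv2.resize(i[160:340,200:440],None,fx=3.3,fy=3.3))
E
```

```text
1 [-0.21  0.22 -0.26  1.09  0.   -1.56]
-1 [-0.21  0.22 -0.26  1.09  0.    1.58]
1
5.225 [-0.21  0.22 -0.26  1.09 -0.   -1.56] [ 0.50446483 -0.03025823  0.26077738] [-0.04886926 -0.01941274  1.10872151] [ 0.00763517  0.00581372 -0.06136383]
```

View pics/scene1.png

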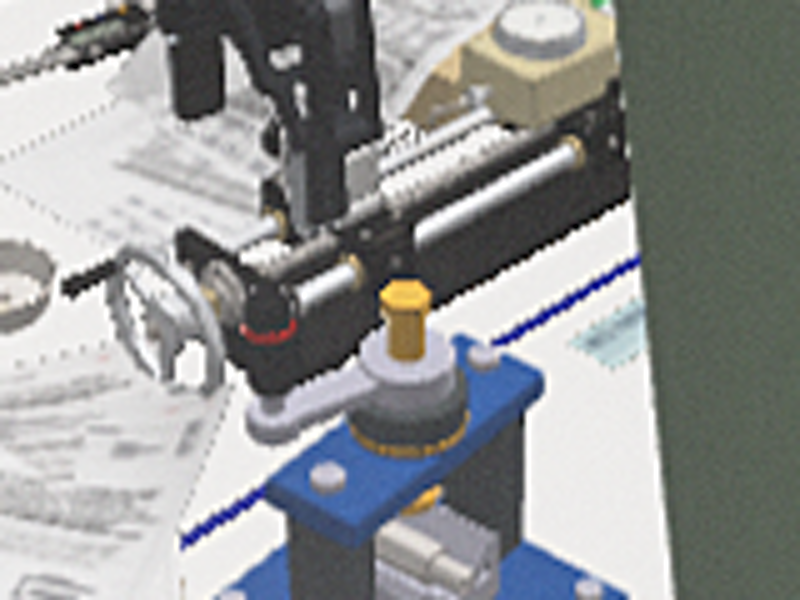

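The head is near image pixel (291,239) and the knob top near (264,237). The fingers are above the knob and clear of it, so I'll descend and grip.

```bash
cat >> h.py <<'E'
def st(th=None):
    s=get_state();F=np.array(s["contact_force"]);o=dict(t=round(s["clock"],2),p=np.round(s["position"],4),F=np.round(F,1),g=round(s["finger_gap"],3),pf=round(s["grasp_force"],1))
    if th is not None: o["rad"]=round(float(F[0]*np.cos(th)+F[1]*np.sin(th)),1);o["tan"]=round(float(-F[0]*np.sin(th)+F[1]*np.cos(th)),1)
    return o
E
python3 - <<'E'
from h import *
k=AX+.065*np.array([np.cos(A0),np.sin(A0)])
print(move_l([*k,.176],.08,until_force=6)); print(st(A0)); grab(30); print(st(A0))
f=grab_frame("scene");i=f["img"][:,:,::-1]; cv2.imwrite("pics/scene2.png",cv2.resize(i[180:300,210:370],None,fx=5,fy=5,interpolation=cv2.INTER_CUBIC))
E
```

```text
False
{'t': 6.53, 'p': array([ 0.5044, -0.0301,  0.1765]), 'F': array([-0.5, -0.9,  0.6]), 'g': 1.001, 'pf': 0.0, 'rad': -1.0, 'tan': 0.3}
{'t': 7.13, 'p': array([ 0.5041, -0.03  ,  0.1762]), 'F': array([-0.3, -0.3,  2. ]), 'g': 0.239, 'pf': 29.3, 'rad': -0.4, 'tan': 0.2}
```

View pics/scene2.png

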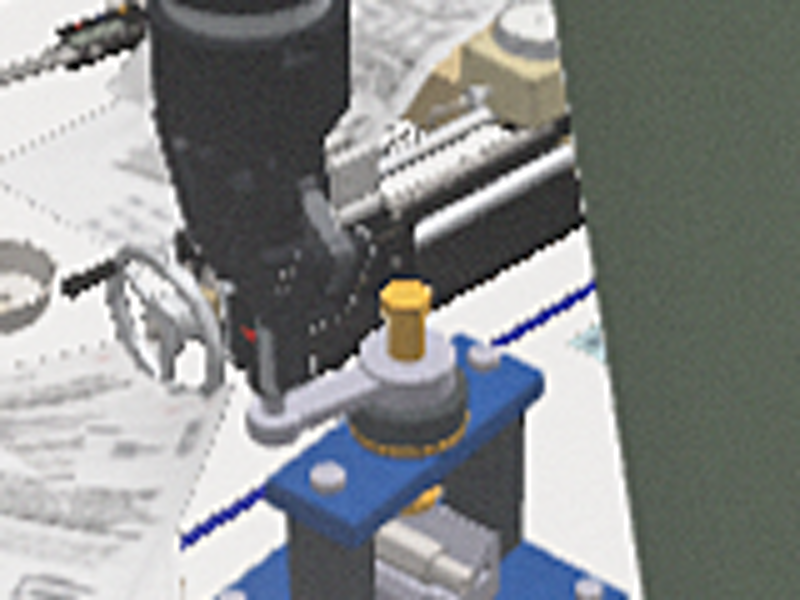

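The knob is held: the gap of 0.239 works out at 20 mm and the pad force is 29 N. Now I'll turn back in small steps, watching the forces and the head.

```bash
cat >> h.py <<'E'
import json
def head(save=None):
    out=[]
    f=grab_frame("scene");hsv=cv2.cvtColor(f["img"],cv2.COLOR_RGB2HSV).astype(int)
    m=(hsv[...,0]>14)&(hsv[...,0]<29)&(hsv[...,1]>120)
    w=np.zeros_like(m);w[228:256,282:302]=1
    y,x=np.nonzero(m&w)
    red=((hsv[...,0]<8)|(hsv[...,0]>172))&(hsv[...,1]>130)
    w[:]=0;w[232:262,280:304]=1
    if save: cv2.imwrite(save,cv2.resize(f["img"][180:300,210:370,::-1],None,fx=5,fy=5,interpolation=cv2.INTER_CUBIC))
    return len(x),(int(y.min()),int(y.max())) if len(y) else None,"red",int((red&w).sum())
def turn(a,b,c=AX,r=.065,step=.12,v=.06,z=.1762,look=True,maxf=25):
    n=max(1,int(np.ceil(abs(b-a)/step)))
    for th in np.linspace(a,b,n+1)[1:]:
        move_l([c[0]+r*np.cos(th),c[1]+r*np.sin(th),z],v)
        o=st(th)
        print(round(th-A0,2),o["t"],"F",o["F"],"rad",o["rad"],"tan",o["tan"],"pf",o["pf"],head() if look else "")
        if np.hypot(*o["F"][:2])>maxf: print("STOP");break
    return th
E
python3 - <<'E'
from h import *
print(head()); turn(A0,A0+.6)
E
```

```text
(121, (236, 251), 'red', 0)
0.1 7.49 F [-0.9 -0.6  1.6] rad -0.7 tan 0.8 pf 30.2 (126, (236, 251), 'red', 0)
0.2 7.8 F [-0.4 -0.3  1.9] rad -0.3 tan 0.4 pf 30.2 (117, (236, 251), 'red', 0)
0.3 8.11 F [-1.6 -0.3  3.2] rad -0.1 tan 1.7 pf 30.2 (102, (236, 251), 'red', 0)
0.4 8.42 F [-1.2 -1.9  1.2] rad -1.6 tan 1.5 pf 30.2 (60, (237, 251), 'red', 0)
0.5 8.72 F [-0.7 -1.6  1.3] rad -1.3 tan 1.2 pf 30.1 (20, (244, 251), 'red', 0)
0.6 9.03 F [-1.2 -2.1  0.8] rad -1.5 tan 1.9 pf 30.1 (0, None, 'red', 0)
```

```bash
cat >> h.py <<'E'
_h=head
def head(save=None):
    a=_h(save); f=grab_frame("scene");hsv=cv2.cvtColor(f["img"],cv2.COLOR_RGB2HSV).astype(int)
    m=((hsv[...,0]>12)&(hsv[...,0]<32)&(hsv[...,1]>100))[270:296,284:308];y,x=np.nonzero(m)
    b=(len(x),int(y.min()+270),int(y.max()+270),round(y.mean()+270,1)) if len(x) else 0
    f=grab_frame("top");hsv=cv2.cvtColor(f["img"],cv2.COLOR_RGB2HSV).astype(int)
    m=((hsv[...,0]>12)&(hsv[...,0]<32)&(hsv[...,1]>80))[234:262,274:302];y,x=np.nonzero(m)
    t=(len(x),round(x.mean()+274,2),round(y.mean()+234,2)) if len(x) else 0
    return a[0],a[1],a[3],"below",b,"top",t
E
python3 - <<'E'
from h import *
print(head("pics/scene3.png")); turn(A0+.6,A0+.9)
f=grab_frame("top"); cv2.imwrite("pics/top3.png",cv2.resize(f["img"][200:300,230:350,::-1],None,fx=5,fy=5,interpolation=cv2.INTER_CUBIC))
a=cv2.imread("pics/scene3.png");b=cv2.imread("pics/top3.png")
cv2.imwrite("pics/m3.png",np.hstack([cv2.resize(a,(400,300)),cv2.resize(b,(360,300))]))
E
```

```text
(2, (250, 251), 0, 'below', (24, 270, 281, np.float64(275.3)), 'top', (67, np.float64(287.24), np.float64(247.58)))
0.7 9.49 F [ 0.7 -3.2  0.5] rad -3.2 tan 0.9 pf 30.1 (0, None, 0, 'below', (21, 270, 281, np.float64(276.0)), 'top', (69, np.float64(287.23), np.float64(247.58)))
0.8 9.9 F [ 2.5 -3.2 -0.3] rad -4.1 tan -0.3 pf 30.0 (5, (243, 245), 4, 'below', (20, 270, 281, np.float64(277.1)), 'top', (69, np.float64(287.28), np.float64(247.58)))
0.9 10.31 F [ 2.2 -4.2 -0.2] rad -4.7 tan 1.0 pf 30.0 (7, (243, 245), 5, 'below', (16, 270, 281, np.float64(278.2)), 'top', (69, np.float64(287.25), np.float64(247.51)))
```

View pics/m3.png

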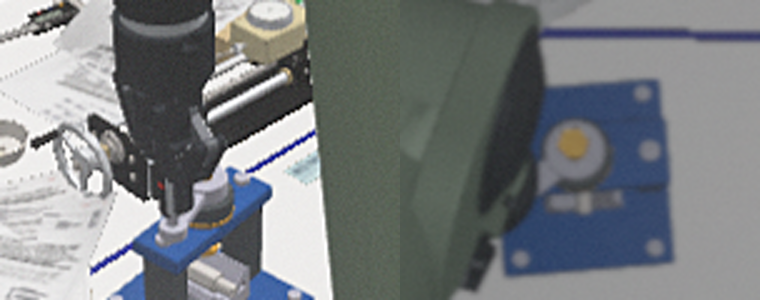

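The scene view shows the screw tip under the bridge near pixel (295,279), and the top view shows the head, so either one will show the drop. I'll keep turning and stop automatically when it happens.

```bash
cat >> h.py <<'E'
def back(a,b,c=AX,r=.065,step=.12,v=.06,z=.1762,maxf=20):
    for th in np.linspace(a,b,int(np.ceil(abs(b-a)/step))+1)[1:]:
        move_l([c[0]+r*np.cos(th),c[1]+r*np.sin(th),z],v)
        o=st(th);h=head()
        print(round(th-A0,2),o["t"],"rad",o["rad"],"tan",o["tan"],"pf",o["pf"],h[:3],*h[4:5],*h[6:])
        if np.hypot(*o["F"][:2])>maxf: print("STOP F");break
        if (h[6] and h[6][2]>247.95) or (h[4] and h[4][2]>283): print("DROP?");break
    return th
E
python3 - <<'E'
from h import *
print(back(A0+.9,A0+1.75)-A0)
E
```

```text
1.01 10.78 rad -4.1 tan 1.4 pf 29.9 (3, (244, 246), 7) (13, 277, 281, np.float64(279.5)) (66, np.float64(287.12), np.float64(247.59))
1.11 11.19 rad -4.8 tan 1.8 pf 29.9 (0, None, 8) (15, 270, 281, np.float64(277.7)) (68, np.float64(287.38), np.float64(247.47))
1.22 11.61 rad -4.4 tan 0.7 pf 29.9 (0, None, 5) (19, 270, 281, np.float64(276.5)) (21, np.float64(289.76), np.float64(248.38))
DROP?
1.21875
```

That was a false alarm: the gripper is now covering the head in the top view, and the tip below hasn't moved. I'll trigger on the tip instead, and use the top view only when the head is unoccluded.

```bash
sed -i 's/(h\[6\] and h/(h[6] and h[6][0]>58 and h/' h.py
python3 - <<'E'
from h import *
print(back(A0+1.21875,A0+2.2)-A0); head("pics/scene4.png")
E
```

```text
1.33 12.03 rad -5.8 tan 1.0 pf 29.9 (52, (236, 251), 8) (23, 270, 281, np.float64(275.3)) 0
1.44 12.44 rad -4.8 tan 0.9 pf 29.9 (100, (236, 251), 8) (22, 270, 281, np.float64(274.6)) 0
1.55 12.86 rad -5.2 tan 1.2 pf 29.9 (123, (235, 251), 3) (21, 270, 281, np.float64(274.5)) 0
1.65 13.28 rad -4.5 tan 1.5 pf 29.9 (127, (235, 251), 0) (21, 270, 281, np.float64(274.5)) 0
1.76 13.69 rad -4.9 tan 0.6 pf 29.9 (128, (235, 251), 0) (23, 270, 281, np.float64(274.9)) 0
1.87 14.11 rad -5.0 tan 2.5 pf 29.9 (124, (235, 251), 0) (25, 270, 281, np.float64(275.7)) 0
1.98 14.53 rad -4.9 tan 0.5 pf 29.9 (97, (238, 251), 0) (48, 270, 284, np.float64(278.9)) 0
DROP?
1.9819444444444443
```

```bash
python3 - <<'E'
from h import *
print(head("pics/scene5.png"))
E
```

```text
(98, (238, 251), 0, 'below', (46, 270, 284, np.float64(278.8)), 'top', 0)
```

View pics/scene5.png

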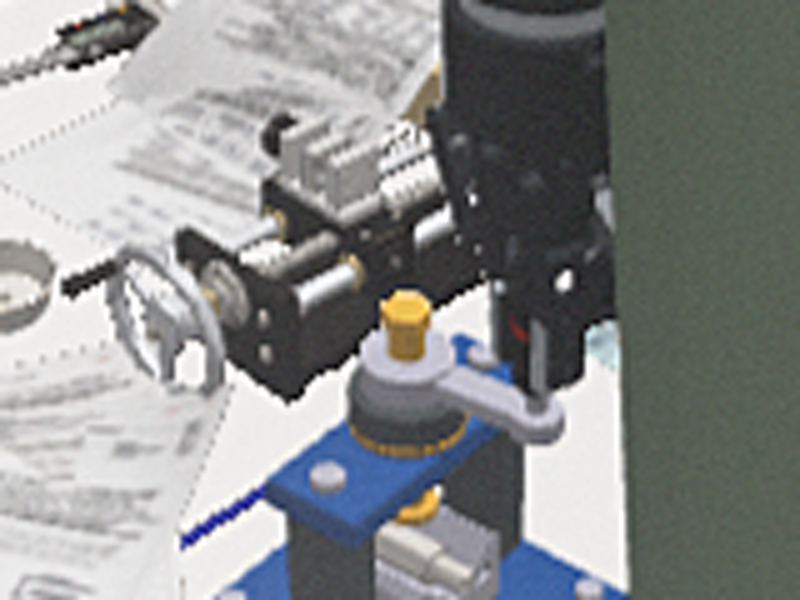

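The head and the tip below have both come down about 3 px, roughly 9 mm, so the thread is found, between 1.87 and 1.98 rad. Now one full turn forward.

```bash
python3 - <<'E'
from h import *
a=A0+1.98
b=turn(a,a-1.0,step=.2,look=True)
E
```

```text
1.78 15.34 F [ 6.7  1.2 -1.5] rad -6.6 tan -1.2 pf 30.0 (98, (238, 251), 0, 'below', (47, 270, 284, np.float64(279.0)), 'top', 0)
1.58 15.86 F [ 5.9 -0.2 -3.4] rad -5.9 tan -1.0 pf 29.8 (97, (239, 251), 2, 'below', (46, 270, 284, np.float64(279.0)), 'top', 0)
1.38 16.38 F [ 6.3 -1.8 -4.3] rad -6.5 tan -0.8 pf 29.8 (60, (239, 251), 7, 'below', (47, 270, 284, np.float64(279.1)), 'top', 0)
1.18 16.89 F [ 5.8 -3.1 -3.7] rad -6.6 tan -0.8 pf 29.8 (0, None, 6, 'below', (41, 270, 284, np.float64(280.4)), 'top', (49, np.float64(288.24), np.float64(248.31)))
0.98 17.41 F [ 5.8 -4.3 -3.3] rad -7.1 tan -1.2 pf 29.8 (7, (243, 245), 4, 'below', (36, 278, 284, np.float64(281.7)), 'top', (64, np.float64(287.36), np.float64(248.02)))
```

```bash
python3 - <<'E'
from h import *
e=A0+1.93-2*np.pi
b=turn(A0+.98,e,step=.2,v=.06,look=False)
sleep(.5);print(b-A0,st(b)); print(head("pics/end.png"))
E
```

```text
0.78 17.93 F [ 4.1 -5.9 -1. ] rad -7.2 tan -0.3 pf 29.9 
0.58 18.29 F [ 3.  -4.9 -0.1] rad -5.7 tan -1.0 pf 30.0 
0.39 18.66 F [ 1.8 -4.7  1.4] rad -4.9 tan -1.0 pf 30.2 
0.19 19.02 F [ 1.3 -4.   2.4] rad -4.0 tan -1.5 pf 30.3 
-0.01 19.39 F [ 0.6 -3.7  2.3] rad -3.5 tan -1.4 pf 30.4 
-0.21 19.76 F [ 0.2 -2.4  2.7] rad -2.1 tan -1.1 pf 30.4 
-0.4 20.12 F [ 0.6 -1.7  2.7] rad -1.1 tan -1.5 pf 30.4 
-0.6 20.49 F [ 1.3 -2.2  2.7] rad -0.5 tan -2.5 pf 30.4 
-0.8 20.86 F [2.  0.2 2.6] rad 1.8 tan -0.9 pf 30.4 
-1.0 21.23 F [ 1.8 -0.1  1.8] rad 1.7 tan -0.7 pf 30.3 
-1.19 21.59 F [ 2.9 -0.9  0.4] rad 2.7 tan -1.4 pf 30.3 
-1.39 21.96 F [ 4.7 -2.3  1.3] rad 4.8 tan -2.1 pf 30.2 
-1.59 22.32 F [ 4.8 -2.4  0.1] rad 5.2 tan -1.3 pf 30.2 
-1.79 22.69 F [ 4.9 -2.9 -1. ] rad 5.7 tan -0.6 pf 30.1 
-1.98 23.06 F [ 3.2 -3.5 -0.4] rad 4.7 tan -0.9 pf 30.1 
-2.18 23.43 F [ 3.4 -4.3  0.3] rad 5.5 tan -0.4 pf 30.2 
-2.38 23.79 F [ 2.2 -4.2  1.2] rad 4.8 tan -0.3 pf 30.2 
-2.58 24.16 F [ 0.1 -3.4  1.5] rad 3.2 tan -1.1 pf 30.3 
-2.77 24.52 F [-1.1 -4.8  2.4] rad 4.6 tan -1.8 pf 30.3 
-2.97 24.89 F [-1.6 -3.8  3.8] rad 3.8 tan -1.5 pf 30.4 
-3.17 25.26 F [-2.3 -3.5  4.4] rad 3.9 tan -1.4 pf 30.5 
-3.37 25.62 F [-3.7 -2.7  4.6] rad 4.0 tan -2.2 pf 30.6 
-3.56 25.99 F [-3.6 -1.5  6. ] rad 3.3 tan -1.9 pf 30.7 
-3.76 26.36 F [-2.8 -1.4  6.5] rad 3.1 tan -0.8 pf 30.7 
-3.96 26.73 F [-2.9  1.1  6. ] rad 1.9 tan -2.5 pf 30.6 
-4.16 27.09 F [0.2 0.7 4.3] rad -0.4 tan -0.6 pf 30.5 
-4.35 27.46 F [2.1 0.7 4. ] rad -2.2 tan -0.4 pf 30.4 
-4.3531853071795865 {'t': 27.96, 'p': array([ 0.4259, -0.1028,  0.1762]), 'F': array([2.5, 2.5, 1.6]), 'g': 0.236, 'pf': 30.4, 'rad': -2.9, 'tan': -2.1}
(73, (242, 251), 0, 'below', (71, 270, 287, np.float64(281.8)), 'top', 0)
```

View pics/end.png

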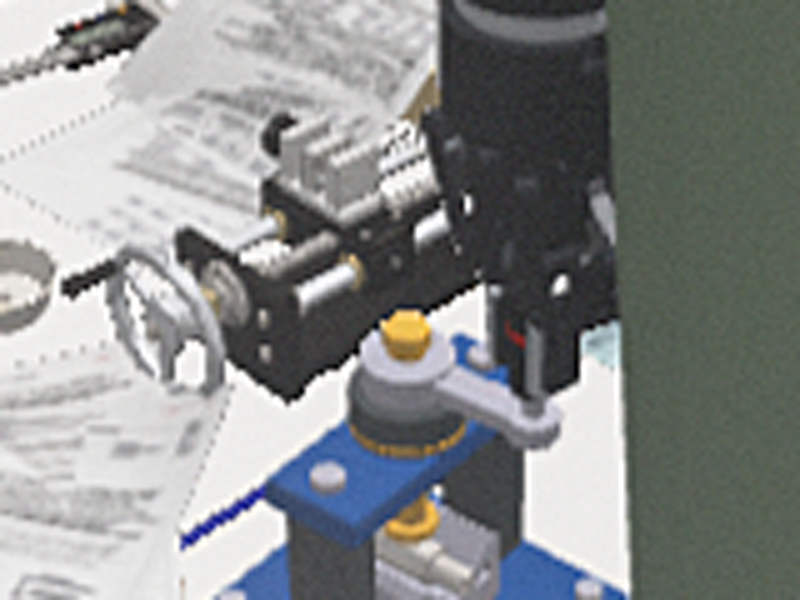

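The head (now near image row 246) and the tip have each come down another 3 to 4 px, about 10 mm. The shaft is still in its vee, and the knob is held at 30 N with the screw at rest. Handing in.

```bash
python3 -c "
from cell import *
print(sign_off())"
```

```text
the job is handed in; nothing more can be done
None
```

The screw dropped into its thread after about 1.9 rad backward and was then turned one full turn forward; I handed in with the knob still held at about 30 N and the shaft still in its vee, but no verdict was returned.

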